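# Zero the tumbling counter and hold the clip open over the batch card

## Task

Start the record of the next tumbling run: use the stylus to press the counter's recessed reset button all the way down, then hang the stylus back upright in its wooden block and let go of it. Then take the spring clip by its handles, squeeze it wide open, and hold it gaping over the middle of the standing card's top edge, one jaw on each side and both jaw tips about 15 mm below the edge without touching the card, so that I can slip the new sheet in; finish while still holding the clip open there. Leave the other things on the board where they are.

Things in the scene. Friction and masses are not known exactly. Their poses are not given: they have to be found in the camera images.
- clip: Black spring clip of clothes-peg type, upright on its closed jaws, handles up; 30 mm wide (x), 101 mm tall, 65 g. Origin: centre of the underside, between the jaw tips, when shut. This body is its +y leg; the alike -y leg is hinged to it about x at the steel coil 50 mm above the origin. Handles: flat plates from there up, leaning out 0.25 rad, outer faces 49 mm apart at the top, 25 mm at the hinge.
- clip_jaw_a (a point): Tip of the +y leg's jaw: bottom end of its inner face, mid-width (at the clip's origin). Each jaw is a straight bar, 10 mm thick in y, from the hinge 50 mm down; the flat inner faces meet when shut.
- clip_jaw_b (a point): Tip of the -y leg's jaw: bottom end of its inner face, mid-width. Meets the other tip when the clip is shut.
- clip_leg (a joint): Opening angle of the clip in rad: 0 shut, 0.5 fully open at a hard stop. Squeezing the handles together along the clip's y opens it: about 4 N on each at first, 8 N when fully open. At the stop the handles are parallel, about 23 mm over their outer faces, and the jaw tips 25 mm apart. Let go, it springs shut.
- card_stand: White stiff batch card, 3 mm thick (x) and 90 mm wide (y), upright in a wooden base 59 mm (x) by 110 mm (y) by 30 mm high. Fixed to the board. Origin: centre of the base's underside; z up.
- card_edge (a point): Middle of the card's top edge, 150 mm above the board. x is the normal of the card, y runs along the edge, z up.
- counter: Grey tumbling-hours counter, a box 120 mm (x) by 100 mm (y) by 55 mm high with a display window on top in its -x half. Fixed to the board. Origin: centre of the underside.
- recess_mouth (a point): Centre of the mouth of the round hole, 14 mm in diameter, in the counter's top face, 25 mm toward +x from its middle, 55 mm above the board. The white reset button lies 8 mm down in this hole; it faces up.
- counter_reset (a joint): Travel of the reset button in m: 0 up, 0.005 fully down. It starts to move at 2 N and is fully down at about 4.5 N; it springs back.
- holder: Wooden block 60 x 60 x 60 mm, fixed to the board, with one round hole in its top in which the stylus hangs. Origin: centre of the underside.
- holder_hole0 (a point): Centre of the mouth of that hole, in the block's top face, 60 mm above the board; the hole is 15 mm in diameter and 55 mm deep.
- stylus: Aluminium stylus, upright, 125 mm long, 50 g. Origin: end of the tip (lower end); z up along it. Tip 5 mm in diameter, 22 mm long, widening to a 10 mm shank at 30 mm; collar 24 mm in diameter from 45 to 49 mm up, which rests on the block's top; above it a round handle 14 mm in diameter up to 125 mm. Hung home its tip end is 15 mm above the board.
- lid_a: Orange rubber barrel lid, 100 mm in diameter, 24 mm high; leave alone. Origin: centre of the underside.
- lid_b: The second orange rubber barrel lid, alike; leave alone.
- canister: Tin canister with lid, dull silver, 81 mm in diameter, 124 mm high; leave alone. Origin: centre of the underside.
- funnel: Blue plastic funnel standing mouth down, 104 mm in diameter, 100 mm high; leave alone. Origin: centre of the mouth, on the board.
- egg: Rusty red jasper egg, 41 mm in diameter, 52 mm high, standing on its flattened end; leave alone. Origin: centre of the underside.
- brush: Hand brush about 170 mm long, lying flat; leave alone.

How it is judged:
By the outcome, as a careful person would: the job done as asked, in the order asked, and still so for the second after the job is handed in, while the arm keeps its last pose, push and grip.
It also fails if it takes over 61 s, if anything falls off the work surface, if the arm or the gripper's body presses on something with over 40 N, if the wrist force passes 120 N, or if a joint passes its speed limit or range.

## Robot

A 6-joint arm with a two-finger parallel gripper is mounted at the origin on the work surface. World frame = base frame: x ahead of the robot, y to its left, z up, the work surface at z = 0. Lengths are in m, angles in rad, forces in N, time in s.
With the tool pointing down it reaches from about 0.425 to 0.95 m from the base axis. Payload 3.5 kg.
Tool frame: the origin (TCP) lies on the mounting face of the last link; the fingertips stand 173 mm ahead of it and the grasp point (between the pads) lies 155 mm ahead of it; z points along the fingers, x is the direction in which the jaws open and shut, and the axes are right-handed (so a half turn about z gives the same grasp; the last joint's range is limited). The gripper opens to 85 mm and grips with 20 to 120 N. Pads are 22 mm wide; open, the fingers measure 114 mm over their backs; the gripper's body (76 mm by 85 mm) begins 54 mm behind the grasp point. The pads swing forward as they close: fully open they stand 13 mm farther back than shut.
Start: joints at [1.052, 0.286, 1.577, -0, 1.279, -0.15], TCP at [0.243, 0.63, 0.405] pointing down, gripper open.
Joint ranges: [-2.77, 2.77], [-0.9, 2.22], [0.21, 2.48], [-1.53, 4.67], [0.24, 2.81], [-2.84, 2.84]. Speed limits (rad/s): [2.79, 2.79, 3.14, 3.14, 3.14, 3.14].

## Interface

Orientations are given as a unit quaternion [x, y, z, w].
In Python, from plant import get_state, read_camera, sign_off gives the robot as it stands.
- The arm moves only by the shell command python3 -m jog 'ROWS' [FORCE]. ROWS is JSON, a list of rows, each an object of numbers: "grip": the closure, from 0 (fully open) to 1 (shut); "x", "y", "z": the shift along the tool's x, y, z in mm; "rx", "ry", "rz": the turn, a rotation vector about the tool's x, y, z in degrees. A call has 1 to 8 rows; each row shifts and turns the commanded pose from where the row before left it, along the tool's axes as they then stand; what a row does not reach is not made up. A row lasts 1/12 s, in which the tool goes at most 41.7 mm and 7.16 degrees, less where a joint would pass 70% of its speed; a pose out of reach is approached as far as the arm can. A call with a gripper value outside its range is refused whole. The fingers move at their own pace and stop on an object; FORCE is the grip in N (left out, the last holds). Time passes only in rows, so rows that do not move let the fingers close. It gives the time, the measured TCP pose, the force and the opening at its end, in the units of the state.
- get_state(): the state, without advancing time (a new reading comes with each control period).
- read_camera(name): name is "scene" or "top"; returns a dict with "frame" (384x512x3 uint8, red, green, blue), "intrinsics" (3x3 intrinsics, pixels), "R" (3x3) and "t" (3): a world point X has camera coordinates R X + t. Camera axes: x right, y down, z forward; pixel columns grow to the right and rows downward; lengths in m; the calibration is good to about 2 mm. A picture is of the moment at which its call begins. There is no depth.
- sign_off(): hands the job in, once; it reports no verdict.
The state is a dict: "time": time; "qpos": joint angles; "dq": joint speeds; "joint_efforts": joint torques, N m; "eef_pos": TCP position; "tcp_rot": TCP orientation; "contact_force": force on the tool from outside, world axes, zero at the start; "wrist_torque": the same for the moment, N m; "opening": opening from 0.0 (shut) to 1.0 (fully open).
Only numpy, scipy, OpenCV 4.12 (cv2) and the standard library are available. Lean on these libraries where they do the work, as an engineer would, in place of code of your own. Each camera call takes 0.05 s, during which the arm holds its last target.

## Working session

There is one attempt and no reset: what is moved stays moved. The work goes in short steps, Python scripts to look and compute and a shell command to move; the robot and the scene stay as the last step left them, time stands still between calls to the robot, and variables do not carry over. Pictures are saved under pics/ and viewed, and the job is handed in when it is done.

```bash
mkdir -p pics; ls; python3 - <<'E'
from plant import *
import cv2,json
print(get_state())
for n in("scene","top"):
    r=read_camera(n); cv2.imwrite(f"pics/{n}0.png",cv2.resize(r["frame"][:,:,::-1],(800,600),interpolation=cv2.INTER_CUBIC)); cv2.imwrite(f"pics/{n}0_raw.png",r["frame"][:,:,::-1])
    print(n,r["intrinsics"],r["R"],r["t"])
E
```

```text
pics
{'time': 0.0, 'qpos': array([ 1.05198128e+00,  2.87172255e-01,  1.57818968e+00, -1.99174535e-05,
        1.27860199e+00, -1.49988897e-01]), 'dq': array([-0.00049086,  0.00043722,  0.00055067,  0.0004309 , -0.00034995,
        0.00074103]), 'joint_efforts': array([ 2.85296874e-04, -4.05986845e+01, -2.92623353e+01, -8.60488785e-05,
        5.80874184e-03,  1.07029376e-05]), 'eef_pos': array([0.24318962, 0.62939453, 0.40333543]), 'tcp_rot': array([ 8.24776784e-01,  5.65457205e-01, -1.06293267e-03,  5.25353904e-04]), 'contact_force': array([ 0.06318017,  0.04696776, -0.28578978]), 'wrist_torque': array([ 0.04398455,  0.06007651, -0.05726281]), 'opening': 0.9986321445926856}
scene [[355.13633146   0.         260.8763667 ]
 [  0.         355.13633146 195.27978469]
 [  0.           0.           1.        ]] [[ 0.23563225  0.97182423 -0.00592474]
 [ 0.6767485  -0.16845631 -0.71668259]
 [-0.69748757  0.16486397 -0.69737433]] [-0.11633172 -0.31314375  1.21075685]
top [[371.90019891   0.         250.46913236]
 [  0.         371.90019891 192.00793318]
 [  0.           0.           1.        ]] [[-0.00753596 -0.99995068  0.00646861]
 [-0.99150057  0.00663175 -0.12993323]
 [ 0.12988393 -0.00739281 -0.99150165]] [-0.01455537  0.55904824  0.79255254]
```

View pics/scene0.png

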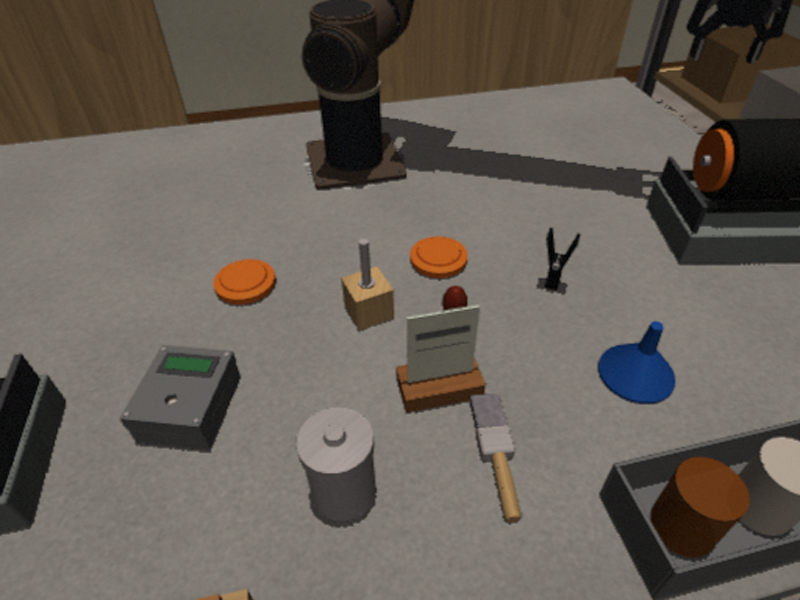

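View pics/top0.png

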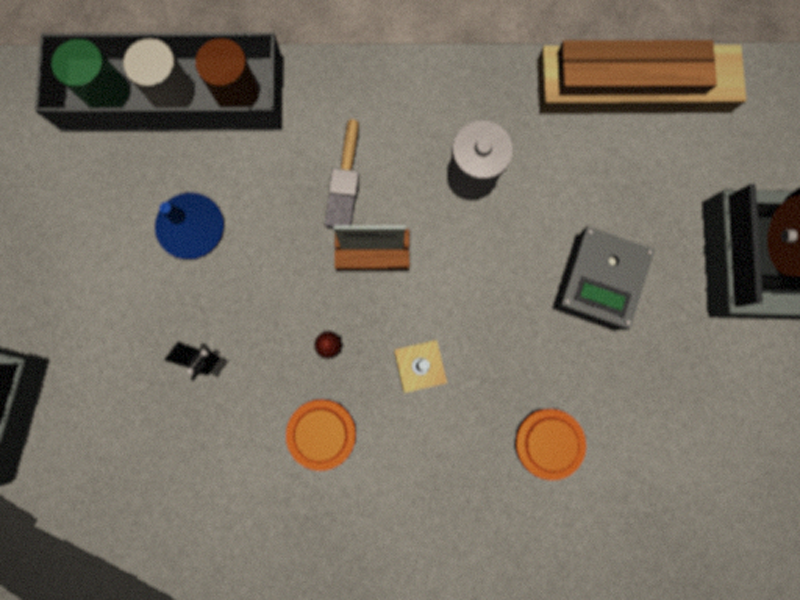

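The scene view shows the stylus block at about (367,290), counter (185,400), clip (557,262) and card (443,340). In the top view they are at (420,365), (605,275), (200,360) and (372,235). I'll enlarge each of them.

```bash
cat > h.py <<'E'
import cv2,numpy as np
from plant import *
from scipy.spatial.transform import Rotation as Ro
def grab(tag,crops,s=8):
    # crops: name->list of (x0,y0,w,h) raw px ; tiles with raw coordinate ticks
    for n,cs in crops.items():
        f=np.ascontiguousarray(read_camera(n)["frame"][:,:,::-1]); cv2.imwrite(f"pics/{tag}_{n}_raw.png",f)
        tile(f,cs,f"pics/{tag}_{n}.png",s)
def tile(f,cs,out,s=8):
    ts=[]
    for (x,y,w,h) in cs:
        c=cv2.resize(f[y:y+h,x:x+w],None,fx=s,fy=s,interpolation=cv2.INTER_CUBIC)
        for i in range(0,w,10):
            cv2.line(c,(i*s,0),(i*s,6),(0,255,255),1); cv2.putText(c,str(x+i),(i*s,18),0,.4,(0,255,255),1)
        for i in range(0,h,10):
            cv2.line(c,(0,i*s),(6,i*s),(0,255,255),1); cv2.putText(c,str(y+i),(8,i*s+4),0,.4,(0,255,255),1)
        ts.append(c)
    H=max(t.shape[0] for t in ts)
    ts=[cv2.copyMakeBorder(t,0,H-t.shape[0],0,4,0) for t in ts]
    cv2.imwrite(out,np.hstack(ts))
# tick at raw x means left edge of pixel x -> pixel centre coordinate = tick-0.5
CAM={"scene":(np.array([[355.13633146,0,260.8763667],[0,355.13633146,195.27978469],[0,0,1]]),np.array([[0.23563225,0.97182423,-0.00592474],[0.6767485,-0.16845631,-0.71668259],[-0.69748757,0.16486397,-0.69737433]]),np.array([-0.11633172,-0.31314375,1.21075685])),
"top":(np.array([[371.90019891,0,250.46913236],[0,371.90019891,192.00793318],[0,0,1]]),np.array([[-0.00753596,-0.99995068,0.00646861],[-0.99150057,0.00663175,-0.12993323],[0.12988393,-0.00739281,-0.99150165]]),np.array([-0.01455537,0.55904824,0.79255254]))}
def proj(n,X):
    K,R,t=CAM[n]; c=K@(R@np.asarray(X)+t); return c[:2]/c[2]
def tri(ps,pt):
    Ps=[CAM[n][0]@np.c_[CAM[n][1],CAM[n][2]] for n in("scene","top")]
    X=cv2.triangulatePoints(Ps[0],Ps[1],np.array(ps,float).reshape(2,1),np.array(pt,float).reshape(2,1))[:,0]; X=X[:3]/X[3]
    return X, np.r_[proj("scene",X)-ps,proj("top",X)-pt]
def onz(n,p,z):
    K,R,t=CAM[n]; d=R.T@np.linalg.inv(K)@np.r_[p,1]; o=-R.T@t; return o+d*(z-o[2])/d[2]
E
python3 - <<'E'
from h import *
S=cv2.imread("pics/scene0_raw.png");T=cv2.imread("pics/top0_raw.png")
tile(S,[(215,148,42,64),(340,140,40,50)],"pics/a1.png",9)
tile(S,[(75,215,80,75)],"pics/a2.png",9)
tile(S,[(250,190,65,75)],"pics/a3.png",8)
tile(T,[(248,212,42,45),(102,210,46,40)],"pics/b1.png",8)
tile(T,[(350,140,75,75)],"pics/b2.png",8)
tile(T,[(205,135,65,45)],"pics/b3.png",10)
E
```

```text
(no output)
```

View pics/a1.png

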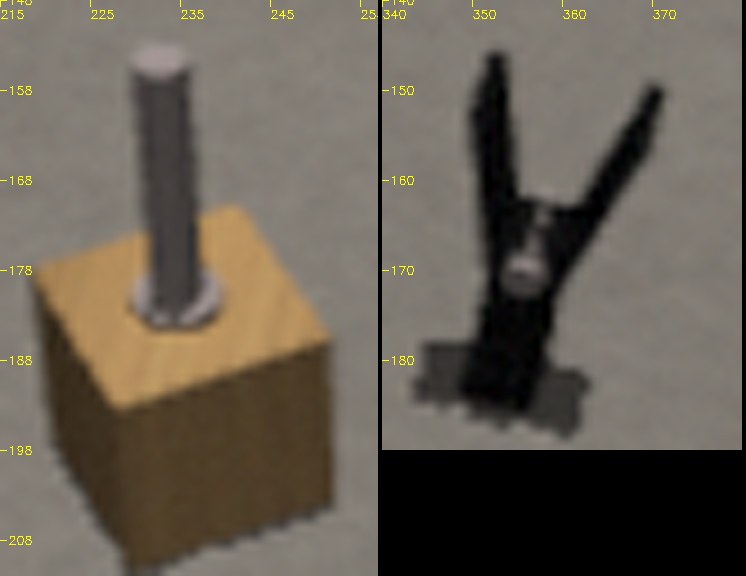

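View pics/a2.png

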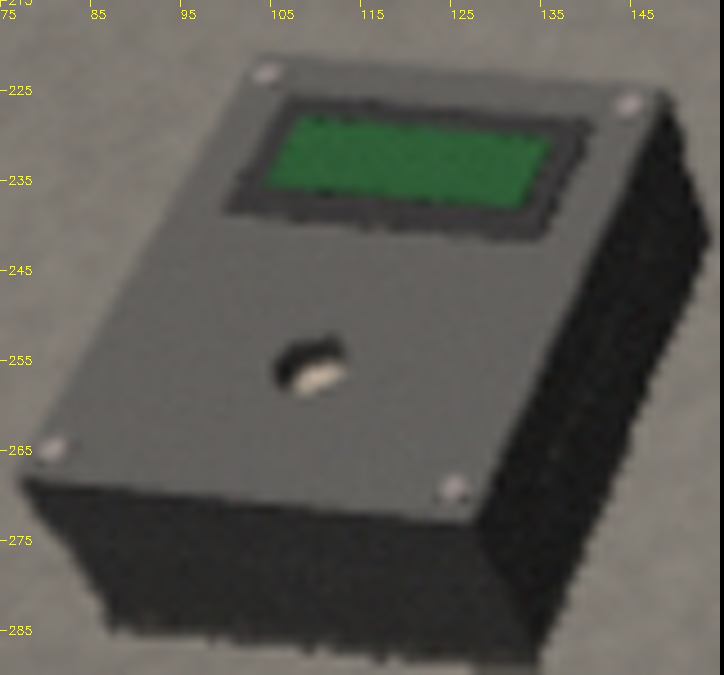

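View pics/a3.png

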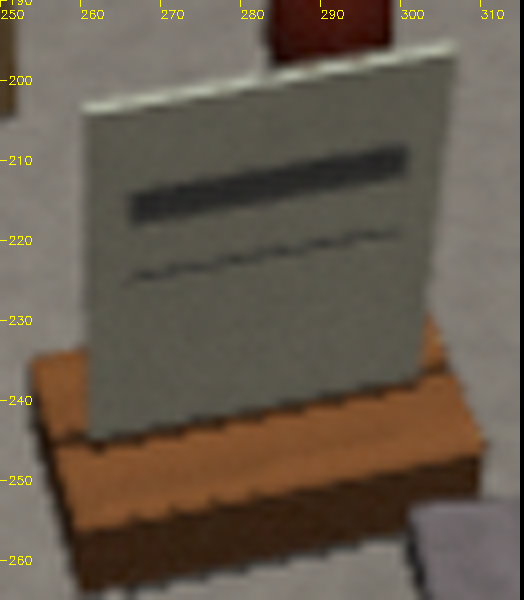

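View pics/b1.png

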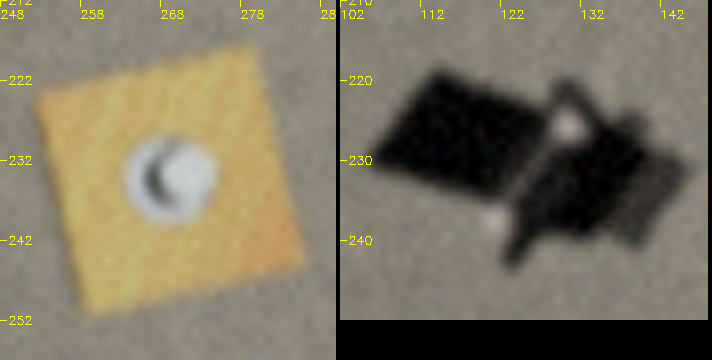

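View pics/b2.png

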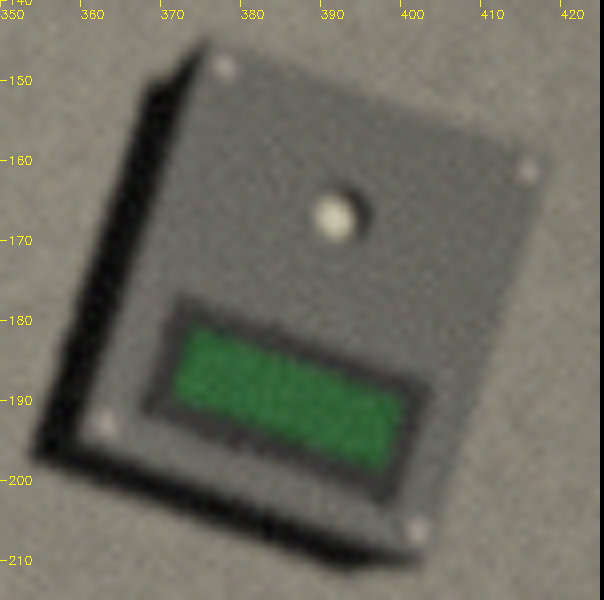

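View pics/b3.png

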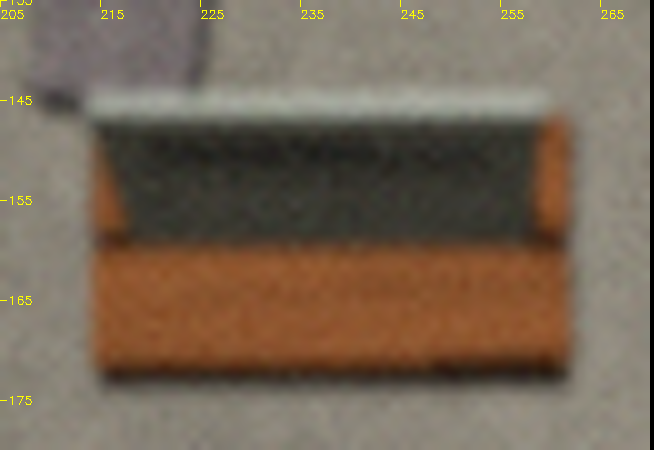

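```bash
python3 - <<'E'
from h import *
np.set_printoptions(precision=4,suppress=True)
def P(o,s,p,dx=0): return (o[0]+(p[0]-dx)/s-.5,o[1]+p[1]/s-.5)
def show(n,a,b):
    X,r=tri(a,b); print(n,X,"res",r.round(1)); return X
show("stylus top",P((215,148),9,(162,60)),P((248,212),8,(191,178)))
show("collar",P((215,148),9,(177,297)),P((248,212),8,(171,180)))
hs=[(120,410),(33,268),(243,205),(332,338)];ht=[(250,45),(304,264),(92,315),(37,97)]
H=[show("hold",P((215,148),9,a),P((248,212),8,b)) for a,b in zip(hs,ht)]
print("holder c",np.mean(H,0), [np.degrees(np.arctan2(*(H[i]-H[i-1])[1::-1])) for i in range(4)])
ss=[(266,73),(628,104),(53,448),(453,488)];st=[(417,530),(106,422),(528,170),(225,67)]
C=[show("screw",P((75,215),9,a),P((350,140),8,b)) for a,b in zip(ss,st)]
c=np.mean(C,0); ux=C[2]+C[3]-C[0]-C[1]; ux/=np.linalg.norm(ux); print("counter c",c,"ux",ux,"mouth",c+.025*ux)
show("mouth",P((75,215),9,(310,366)),P((350,140),8,(342,217)))
L=show("card-y",P((250,190),8,(83,106)),P((205,135),10,(548,103)))
R=show("card+y",P((250,190),8,(455,47)),P((205,135),10,(88,103)))
print("edge",(L+R)/2,np.degrees(np.arctan2(*(R-L)[1::-1])))
a=show("pin+",P((340,140),9,(522,275),382),P((102,210),8,(568,125),340))
b=show("pin-",P((340,140),9,(543,213),382),P((102,210),8,(497,218),340))
print("clip ctr",(a+b)/2,np.degrees(np.arctan2(*(a-b)[1::-1])))
show("handle L",P((340,140),9,(655,90),382),P((102,210),8,(405,115),340))
print(onz("scene",P((340,140),9,(655,90),382),.1),onz("scene",P((340,140),9,(497,58),382),.1))
E
```

```text
stylus top [ 0.4643 -0.0567  0.1407] res [-0.3  0.  -0.3 -0. ]
collar [ 0.4651 -0.0569  0.064 ] res [ 0.1 -0.   0.1  0. ]
hold [ 0.501  -0.0785  0.0616] res [-0. -0. -0. -0.]
hold [ 0.4428 -0.0917  0.0624] res [-0. -0. -0. -0.]
hold [ 0.4301 -0.0341  0.0618] res [-0.6  0.  -0.6 -0.1]
hold [ 0.4875 -0.0211  0.0615] res [-0.1  0.  -0.1 -0. ]
holder c [ 0.4653 -0.0564  0.0618] [np.float64(-76.83923883302968), np.float64(-167.2228349867161), np.float64(102.43865891975477), np.float64(12.766722487891212)]
screw [ 0.5239 -0.3459  0.0586] res [ 0.3  0.   0.3 -0. ]
screw [ 0.5539 -0.2634  0.0583] res [0.5 0.  0.4 0. ]
screw [ 0.6229 -0.3822  0.0588] res [ 0.2  0.   0.1 -0. ]
screw [ 0.6527 -0.3004  0.0578] res [0.1 0.  0.1 0. ]
counter c [ 0.5883 -0.323   0.0584] ux [ 0.9377 -0.3473 -0.0015] mouth [ 0.6118 -0.3317  0.0584]
mouth [ 0.6108 -0.3319  0.055 ] res [ 0.3  0.   0.3 -0. ]
card-y [ 0.6362 -0.0355  0.153 ] res [-0.  0. -0. -0.]
card+y [0.6371 0.0542 0.1517] res [-0.1  0.  -0.1 -0. ]
edge [0.6367 0.0093 0.1523] 89.41769554642686
pin+ [0.4864 0.2414 0.0524] res [ 0.2 -0.   0.2  0.1]
pin- [0.4615 0.2597 0.0511] res [ 0.4 -0.1  0.4  0.1]
clip ctr [0.4739 0.2505 0.0518] -36.311455702768704
handle L [0.4872 0.2653 0.111 ] res [-0.5  0.1 -0.5 -0.2]
[0.4742 0.2755 0.1   ] [0.4506 0.2405 0.1   ]
```

```bash
cat >> h.py <<'E'
def go(p,yaw=None,tip=None):
    s=get_state(); r=Ro.from_quat(s["tcp_rot"]); cur=r.as_euler
    x=r.as_matrix()[:,0]; y0=np.degrees(np.arctan2(x[1],x[0]))
    if yaw is None: yaw=y0
    tgt=Ro.from_euler("z",yaw,degrees=True)*Ro.from_euler("x",180,degrees=True)
    print("t",round(s["time"],2),"pos",s["eef_pos"].round(4),"yaw",round(y0,2),"shift mm",(r.inv().apply(np.array(p)-s["eef_pos"])*1000).round(1),"rotvec deg",np.degrees((r.inv()*tgt).as_rotvec()).round(2),"F",s["contact_force"].round(1),"open",round(s["opening"],3))
E
python3 - <<'E'
from h import *
go((.44,.30,.38)); go((.465,-.057,.34)); go((.465,-.057,.267))
E
```

```text
t 0.1 pos [0.2432 0.6294 0.4035] yaw 68.87 shift mm [-236.3  302.3   23.9] rotvec deg [-0.02  0.12 -0.  ] F [ 0.2 -0.   0.6] open 0.999
t 0.1 pos [0.2432 0.6294 0.4035] yaw 68.87 shift mm [-560.2  454.4   64.5] rotvec deg [-0.02  0.12 -0.  ] F [ 0.2 -0.   0.6] open 0.999
t 0.1 pos [0.2432 0.6294 0.4035] yaw 68.87 shift mm [-560.   454.4  137.5] rotvec deg [-0.02  0.12 -0.  ] F [ 0.2 -0.   0.6] open 0.999
```

```bash
python3 -m jog '[{"x":-20,"y":25,"z":2},{"x":-20,"y":25,"z":2},{"x":-20,"y":25,"z":2},{"x":-20,"y":25,"z":2},{"x":-20,"y":25,"z":2},{"x":-20,"y":25,"z":2},{"x":-20,"y":25,"z":2},{"x":-20,"y":25,"z":2}]' 60
python3 -m jog '[{"x":-20,"y":25,"z":2},{"x":-20,"y":25,"z":2},{"x":-20,"y":25,"z":2},{"x":-20,"y":25,"z":2},{"x":-32,"y":15.4,"z":4},{"x":-32,"y":15.4,"z":4},{"x":-32,"y":15.4,"z":4},{"x":-32,"y":15.4,"z":4}]'
python3 -m jog '[{"x":-32,"y":15.4,"z":4},{"x":-32,"y":15.4,"z":4},{"x":-32,"y":15.4,"z":4},{"x":-32,"y":15.4,"z":4},{"x":-32,"y":15.4,"z":4},{"x":-32,"y":15.4,"z":4},{},{}]'
python3 - <<'E'
from h import *
go((.465,-.057,.27),70)
grab("c",{"scene":[(205,120,60,65)],"top":[(240,200,60,60)]})
E
```

```text
t 0.1 pos [0.2432 0.6294 0.4035] yaw 68.87 shift mm [-560.   454.4  134.5] rotvec deg [-0.02  0.12 -1.13] F [ 0.2 -0.   0.6] open 0.999$[0]: bad value
$[0]: bad value
$[0]: bad value
```

View pics/c_scene.png

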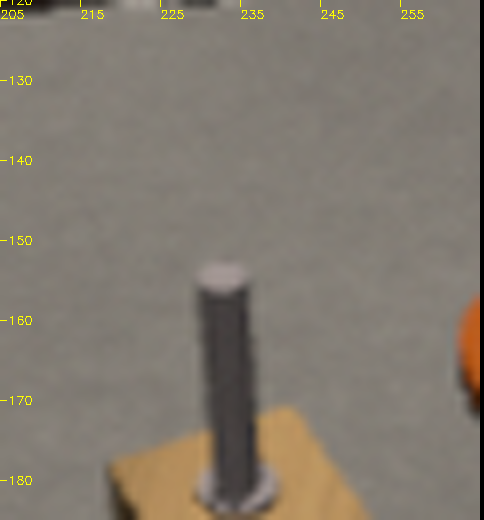

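The call was refused with "bad value". Most likely the grip key is required in each row, so I'll test that.

```bash
python3 -m jog '[{"grip":0,"x":-20,"y":25,"z":2,"rx":0,"ry":0,"rz":0}]'; python3 -m jog '[{"grip":0,"x":-20,"y":25,"z":2}]'; python3 -m jog --help | head
```

```text
time: 0.28
eef_pos: [0.2575, 0.604, 0.4026]
tcp_rot: [0.824, 0.567, 0.0, -0.001]
contact_force: [0.6, -0.1, 0.3]
opening: 1.003$[0]: bad value
invalid input: not JSON, or not a number
```

```bash
python3 -m jog '[{"grip":0,"x":-20,"y":25,"z":2,"rx":0,"ry":0,"rz":0},{"grip":0,"x":-20,"y":25,"z":2,"rx":0,"ry":0,"rz":0},{"grip":0,"x":-20,"y":25,"z":2,"rx":0,"ry":0,"rz":0},{"grip":0,"x":-20,"y":25,"z":2,"rx":0,"ry":0,"rz":0},{"grip":0,"x":-20,"y":25,"z":2,"rx":0,"ry":0,"rz":0},{"grip":0,"x":-20,"y":25,"z":2,"rx":0,"ry":0,"rz":0},{"grip":0,"x":-20,"y":25,"z":2,"rx":0,"ry":0,"rz":0},{"grip":0,"x":-20,"y":25,"z":2,"rx":0,"ry":0,"rz":0}]' 60
python3 -m jog '[{"grip":0,"x":-20,"y":25,"z":2,"rx":0,"ry":0,"rz":0},{"grip":0,"x":-20,"y":25,"z":2,"rx":0,"ry":0,"rz":0},{"grip":0,"x":-20,"y":25,"z":2,"rx":0,"ry":0,"rz":0},{"grip":0,"x":-32,"y":15,"z":4,"rx":0,"ry":0,"rz":0},{"grip":0,"x":-32,"y":15,"z":4,"rx":0,"ry":0,"rz":0},{"grip":0,"x":-32,"y":15,"z":4,"rx":0,"ry":0,"rz":0},{"grip":0,"x":-32,"y":15,"z":4,"rx":0,"ry":0,"rz":0},{"grip":0,"x":-32,"y":15,"z":4,"rx":0,"ry":0,"rz":0}]'
python3 -m jog '[{"grip":0,"x":-32,"y":15,"z":4,"rx":0,"ry":0,"rz":0},{"grip":0,"x":-32,"y":15,"z":4,"rx":0,"ry":0,"rz":0},{"grip":0,"x":-32,"y":15,"z":4,"rx":0,"ry":0,"rz":0},{"grip":0,"x":-32,"y":15,"z":4,"rx":0,"ry":0,"rz":0},{"grip":0,"x":-32,"y":15,"z":4,"rx":0,"ry":0,"rz":0},{"grip":0,"x":0,"y":0,"z":0,"rx":0,"ry":0,"rz":0},{"grip":0,"x":0,"y":0,"z":0,"rx":0,"ry":0,"rz":0}]'
python3 - <<'E'
from h import *
go((.465,-.057,.27),70)
grab("d",{"scene":[(205,110,60,75)],"top":[(240,200,60,60)]})
E
```

```text
time: 0.95
eef_pos: [0.3887, 0.3791, 0.3865]
tcp_rot: [0.825, 0.566, -0.0, 0.0]
contact_force: [0.3, -0.2, 0.1]
opening: 1.001
time: 1.62
eef_pos: [0.4485, 0.1197, 0.3605]
tcp_rot: [0.825, 0.566, 0.0, 0.0]
contact_force: [0.6, 0.1, -0.6]
opening: 1.002
time: 2.2
eef_pos: [0.4611, -0.0565, 0.3405]
tcp_rot: [0.826, 0.564, -0.0, -0.0]
contact_force: [-0.1, 0.5, 0.0]
opening: 1.002
t 2.2 pos [ 0.4611 -0.0565  0.3405] yaw 68.64 shift mm [ 0.9  3.9 70.5] rotvec deg [-0.05 -0.02 -1.36] F [-0.1  0.5  0. ] open 1.002
```

View pics/d_scene.png

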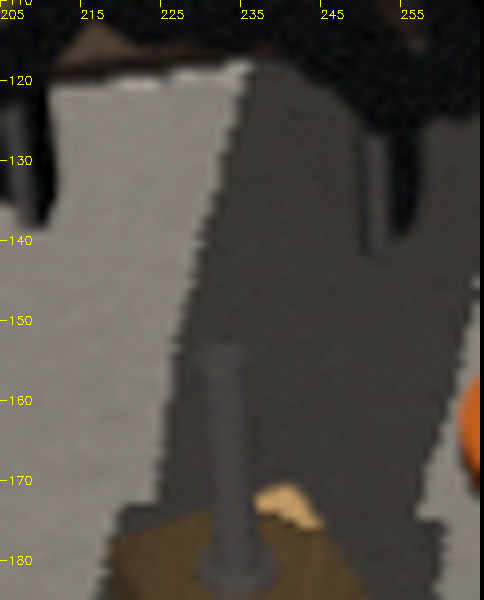

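The stylus (232,160) stands between the open fingers (208 and 253), so I'll descend and close.

```bash
python3 -m jog '[{"grip":0,"x":1,"y":4,"z":18,"rx":0,"ry":0,"rz":0},{"grip":0,"x":0,"y":0,"z":18,"rx":0,"ry":0,"rz":0},{"grip":0,"x":0,"y":0,"z":18,"rx":0,"ry":0,"rz":0},{"grip":0,"x":0,"y":0,"z":18,"rx":0,"ry":0,"rz":0},{"grip":0.7,"x":0,"y":0,"z":0,"rx":0,"ry":0,"rz":0},{"grip":0.7,"x":0,"y":0,"z":0,"rx":0,"ry":0,"rz":0},{"grip":0.7,"x":0,"y":0,"z":0,"rx":0,"ry":0,"rz":0},{"grip":0.7,"x":0,"y":0,"z":0,"rx":0,"ry":0,"rz":0}]' 50
python3 - <<'E'
from h import *
go((.465,-.057,.27),70)
grab("e",{"top":[(235,190,75,65)],"scene":[(205,110,60,75)]})
E
```

```text
time: 2.97
eef_pos: [0.4659, -0.0551, 0.2703]
tcp_rot: [0.824, 0.566, 0.001, 0.001]
contact_force: [-0.2, 0.1, -0.1]
opening: 0.451
t 2.97 pos [ 0.4659 -0.0551  0.2703] yaw 68.93 shift mm [-2.1 -0.2  0.3] rotvec deg [ 0.17 -0.01 -1.07] F [-0.2  0.1 -0.1] open 0.451
```

View pics/e_scene.png

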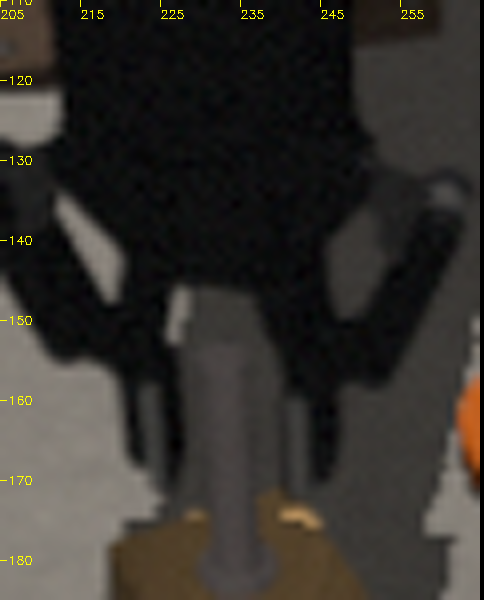

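View pics/e_top.png

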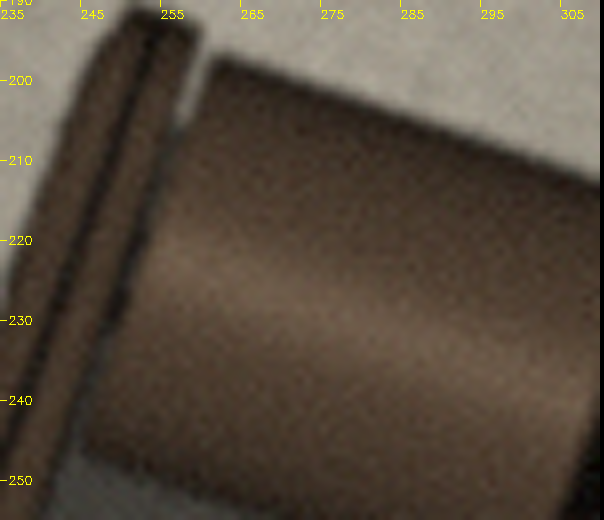

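```bash
python3 -m jog '[{"grip":1,"x":-1,"y":0,"z":0,"rx":0,"ry":0,"rz":0},{"grip":1,"x":0,"y":0,"z":0,"rx":0,"ry":0,"rz":0},{"grip":1,"x":0,"y":0,"z":0,"rx":0,"ry":0,"rz":0},{"grip":1,"x":0,"y":0,"z":0,"rx":0,"ry":0,"rz":0},{"grip":1,"x":0,"y":0,"z":0,"rx":0,"ry":0,"rz":0},{"grip":1,"x":0,"y":0,"z":0,"rx":0,"ry":0,"rz":0}]' 50
python3 - <<'E'
from h import *
go((.611,-.332,.36))
E
```

```text
time: 3.57
eef_pos: [0.4654, -0.0566, 0.2698]
tcp_rot: [0.825, 0.565, 0.0, 0.001]
contact_force: [-1.7, 0.9, 5.4]
opening: 0.149
t 3.57 pos [ 0.4654 -0.0566  0.2698] yaw 68.86 shift mm [-204.3  235.3  -89.9] rotvec deg [ 0.09 -0.   -0.  ] F [-1.7  0.9  5.4] open 0.149
```

```bash
python3 -m jog '[{"grip":1,"x":0,"y":0,"z":-18,"rx":0,"ry":0,"rz":0},{"grip":1,"x":0,"y":0,"z":-18,"rx":0,"ry":0,"rz":0},{"grip":1,"x":0,"y":0,"z":-18,"rx":0,"ry":0,"rz":0},{"grip":1,"x":0,"y":0,"z":-18,"rx":0,"ry":0,"rz":0},{"grip":1,"x":0,"y":0,"z":0,"rx":0,"ry":0,"rz":0}]'
python3 -m jog '[{"grip":1,"x":-25,"y":29,"z":0,"rx":0,"ry":0,"rz":0},{"grip":1,"x":-25,"y":29,"z":0,"rx":0,"ry":0,"rz":0},{"grip":1,"x":-25,"y":29,"z":0,"rx":0,"ry":0,"rz":0},{"grip":1,"x":-25,"y":29,"z":0,"rx":0,"ry":0,"rz":0},{"grip":1,"x":-25,"y":29,"z":0,"rx":0,"ry":0,"rz":0},{"grip":1,"x":-25,"y":29,"z":0,"rx":0,"ry":0,"rz":0},{"grip":1,"x":-25,"y":29,"z":0,"rx":0,"ry":0,"rz":0},{"grip":1,"x":-25,"y":29,"z":0,"rx":0,"ry":0,"rz":0}]'
python3 -m jog '[{"grip":1,"x":0,"y":0,"z":5,"rx":0,"ry":0,"rz":0},{"grip":1,"x":0,"y":0,"z":5,"rx":0,"ry":0,"rz":0},{"grip":1,"x":0,"y":0,"z":0,"rx":0,"ry":0,"rz":0}]'
python3 - <<'E'
from h import *
go((.611,-.332,.3148))
grab("f",{"top":[(355,130,75,65)],"scene":[(75,200,80,70)]})
E
```

```text
time: 3.98
eef_pos: [0.4658, -0.0568, 0.3441]
tcp_rot: [0.825, 0.565, 0.002, 0.003]
contact_force: [0.5, -1.2, 0.1]
opening: 0.145
time: 4.65
eef_pos: [0.6095, -0.3283, 0.338]
tcp_rot: [0.825, 0.565, -0.0, -0.001]
contact_force: [0.4, 0.2, -0.0]
opening: 0.15
time: 4.9
eef_pos: [0.6084, -0.326, 0.3268]
tcp_rot: [0.825, 0.565, -0.001, -0.003]
contact_force: [-0.2, 0.3, -0.5]
opening: 0.147
t 4.9 pos [ 0.6084 -0.326   0.3268] yaw 68.84 shift mm [-4.6  4.7 11.9] rotvec deg [-0.34 -0.11  0.  ] F [-0.2  0.3 -0.5] open 0.147
```

View pics/f_scene.png

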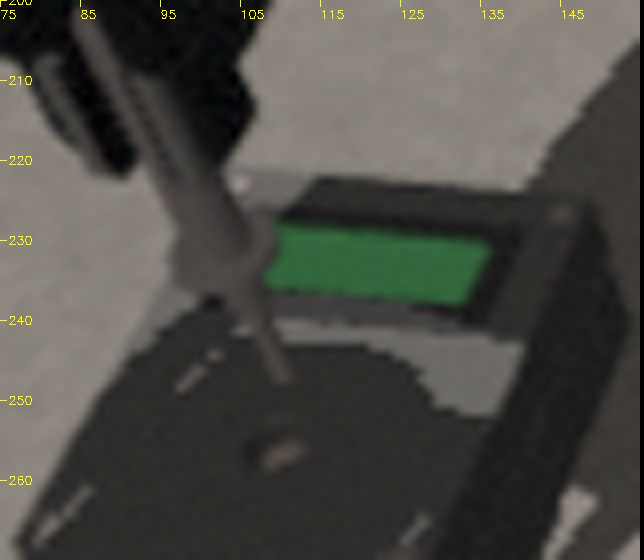

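View pics/f_top.png

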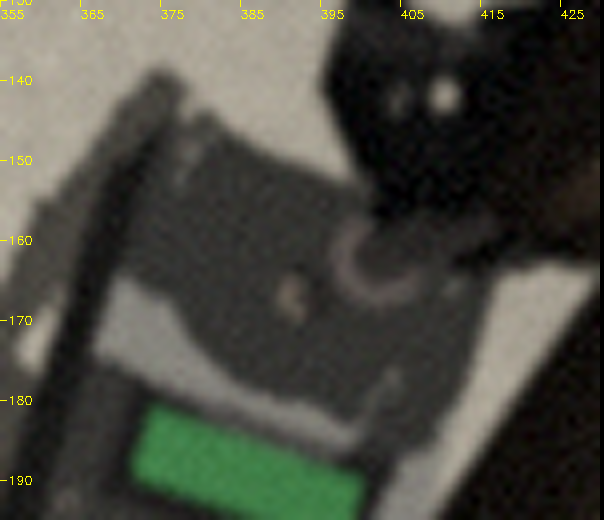

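```bash
python3 - <<'E'
from h import *
np.set_printoptions(precision=4,suppress=True)
print("tip",onz("scene",(110.1,247),.074)); print("tri collar",tri((102.25,230.1),(402.2,161.4)))
s=get_state();R=Ro.from_quat(s["tcp_rot"]).as_matrix();print(s["eef_pos"],s["eef_pos"]+R[:,2]*.2548,R[:,2])
for z in(.07,.072,.074):print(proj("scene",s["eef_pos"]+R[:,2]*(s["eef_pos"][2]-z)))
print(onz("scene",(108.9,255.2),.055),onz("top",(392.25,166.6),.055))
E
```

```text
tip [ 0.607 -0.325  0.074]
tri collar (array([ 0.6076, -0.3243,  0.1246]), array([-0.1176, -0.019 , -0.0986,  0.0017]))
[ 0.6086 -0.3252  0.329 ] [ 0.608  -0.3247  0.0742] [-0.0025  0.002  -1.    ]
[110.883  248.6438]
[110.5682 248.0099]
[110.252  247.3733]
[ 0.6106 -0.3326  0.055 ] [ 0.6109 -0.3314  0.055 ]
```

The tip triangulates to (0.607,-0.325), about 8 mm from the mouth at (0.611,-0.332). I'll shift, settle and check again.

```bash
python3 -m jog '[{"grip":1,"x":-5,"y":5.5,"z":5,"rx":0,"ry":0,"rz":0},{"grip":1,"x":0,"y":0,"z":0,"rx":0,"ry":0,"rz":0},{"grip":1,"x":0,"y":0,"z":0,"rx":0,"ry":0,"rz":0},{"grip":1,"x":0,"y":0,"z":0,"rx":0,"ry":0,"rz":0}]'
python3 - <<'E'
from h import *
go((.611,-.332,.3018))
grab("g",{"top":[(355,130,75,65)],"scene":[(75,200,80,70)]})
go((.611,-.332,.3018))
E
```

```text
time: 5.33
eef_pos: [0.6125, -0.3329, 0.3261]
tcp_rot: [0.825, 0.566, 0.0, 0.0]
contact_force: [-0.3, -0.1, 0.2]
opening: 0.148
t 5.33 pos [ 0.6125 -0.3329  0.3261] yaw 68.89 shift mm [ 0.3 -1.8 24.3] rotvec deg [0.02 0.   0.  ] F [-0.3 -0.1  0.2] open 0.148
t 5.43 pos [ 0.6126 -0.333   0.3262] yaw 68.88 shift mm [ 0.4 -1.8 24.4] rotvec deg [0.03 0.01 0.  ] F [ 0.1 -0.4 -0.5] open 0.15
```

View pics/g_scene.png

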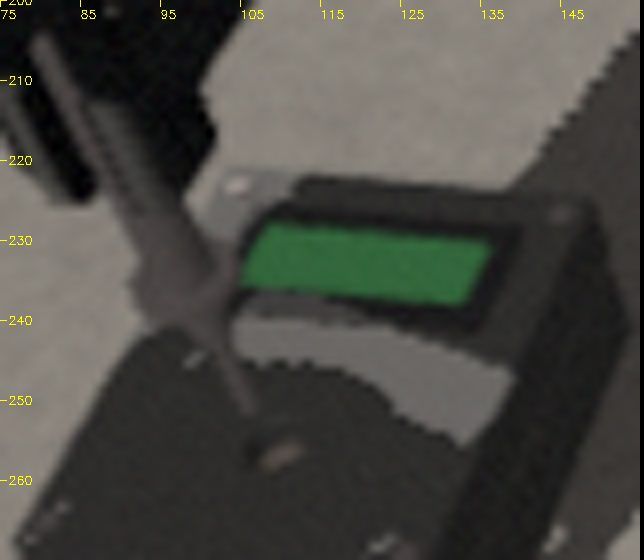

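View pics/g_top.png

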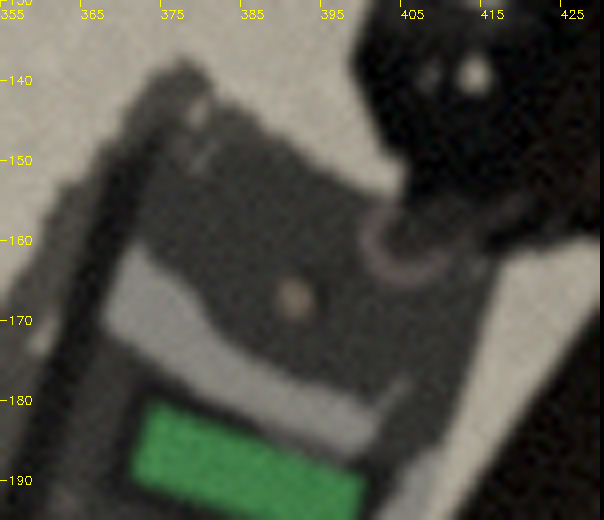

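```bash
python3 - <<'E'
from h import *
print(onz("scene",(106,250.75),.0714).round(4))
E
python3 -m jog '[{"grip":1,"x":0,"y":-1.5,"z":6,"rx":0,"ry":0,"rz":0},{"grip":1,"x":0,"y":0,"z":6,"rx":0,"ry":0,"rz":0},{"grip":1,"x":0,"y":0,"z":0,"rx":0,"ry":0,"rz":0},{"grip":1,"x":0,"y":0,"z":0,"rx":0,"ry":0,"rz":0}]'
python3 - <<'E'
from h import *
go((.611,-.332,.3018))
grab("i",{"scene":[(75,200,80,70)]})
E
```

```text
[ 0.6122 -0.333   0.0714]
time: 5.77
eef_pos: [0.6108, -0.3325, 0.3124]
tcp_rot: [0.825, 0.565, -0.0, -0.001]
contact_force: [0.2, 0.3, -0.6]
opening: 0.15
t 5.77 pos [ 0.6108 -0.3325  0.3124] yaw 68.87 shift mm [ 0.5  0.  10.6] rotvec deg [-0.12 -0.03  0.  ] F [ 0.2  0.3 -0.6] open 0.15
```

View pics/i_scene.png

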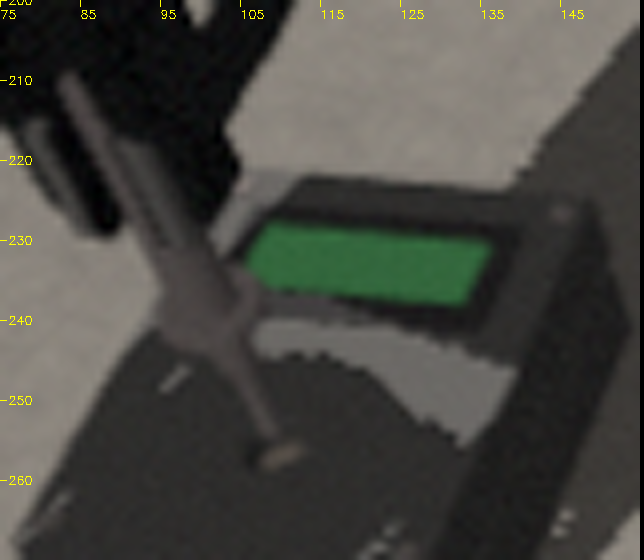

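The tip is right over the hole (108,254). I'll descend into it.

```bash
python3 -m jog '[{"grip":1,"x":0,"y":0,"z":4,"rx":0,"ry":0,"rz":0},{"grip":1,"x":0,"y":0,"z":4,"rx":0,"ry":0,"rz":0},{"grip":1,"x":0,"y":0,"z":0,"rx":0,"ry":0,"rz":0},{"grip":1,"x":0,"y":0,"z":0,"rx":0,"ry":0,"rz":0}]'; python3 -m jog '[{"grip":1,"x":0,"y":0,"z":3,"rx":0,"ry":0,"rz":0},{"grip":1,"x":0,"y":0,"z":0,"rx":0,"ry":0,"rz":0},{"grip":1,"x":0,"y":0,"z":0,"rx":0,"ry":0,"rz":0}]';
```

```text
time: 6.15
eef_pos: [0.611, -0.3326, 0.3051]
tcp_rot: [0.825, 0.565, -0.0, -0.001]
contact_force: [-0.6, 0.9, -0.1]
opening: 0.144
time: 6.4
eef_pos: [0.6111, -0.3327, 0.3025]
tcp_rot: [0.825, 0.565, -0.0, -0.0]
contact_force: [-0.0, 0.3, -0.6]
opening: 0.149
```

```bash
python3 -m jog '[{"grip":1,"x":0,"y":0,"z":2,"rx":0,"ry":0,"rz":0},{"grip":1,"x":0,"y":0,"z":0,"rx":0,"ry":0,"rz":0},{"grip":1,"x":0,"y":0,"z":0,"rx":0,"ry":0,"rz":0}]'
```

```text
time: 6.65
eef_pos: [0.6113, -0.3328, 0.3014]
tcp_rot: [0.825, 0.565, 0.0, 0.0]
contact_force: [0.7, 1.2, 1.9]
opening: 0.147
```

```bash
python3 -m jog '[{"grip":1,"x":0,"y":0,"z":2,"rx":0,"ry":0,"rz":0},{"grip":1,"x":0,"y":0,"z":0,"rx":0,"ry":0,"rz":0},{"grip":1,"x":0,"y":0,"z":0,"rx":0,"ry":0,"rz":0}]';python3 -m jog '[{"grip":1,"x":0,"y":0,"z":2,"rx":0,"ry":0,"rz":0},{"grip":1,"x":0,"y":0,"z":0,"rx":0,"ry":0,"rz":0},{"grip":1,"x":0,"y":0,"z":0,"rx":0,"ry":0,"rz":0}]'
```

```text
time: 6.9
eef_pos: [0.6113, -0.3328, 0.2992]
tcp_rot: [0.825, 0.565, 0.0, 0.0]
contact_force: [-0.9, -0.9, 3.1]
opening: 0.146
time: 7.15
eef_pos: [0.6113, -0.3328, 0.2971]
tcp_rot: [0.825, 0.565, 0.0, 0.0]
contact_force: [-0.1, -0.0, 3.8]
opening: 0.146
```

```bash
python3 -m jog '[{"grip":1,"x":0,"y":0,"z":2,"rx":0,"ry":0,"rz":0},{"grip":1,"x":0,"y":0,"z":0,"rx":0,"ry":0,"rz":0},{"grip":1,"x":0,"y":0,"z":0,"rx":0,"ry":0,"rz":0}]'
```

```text
time: 7.4
eef_pos: [0.6115, -0.3329, 0.2965]
tcp_rot: [0.825, 0.565, 0.0, 0.001]
contact_force: [-0.9, 0.8, 7.7]
opening: 0.147
```

```bash
python3 -m jog '[{"grip":1,"x":0,"y":0,"z":1.5,"rx":0,"ry":0,"rz":0},{"grip":1,"x":0,"y":0,"z":0,"rx":0,"ry":0,"rz":0},{"grip":1,"x":0,"y":0,"z":0,"rx":0,"ry":0,"rz":0},{"grip":1,"x":0,"y":0,"z":0,"rx":0,"ry":0,"rz":0}]'
```

```text
time: 7.73
eef_pos: [0.6117, -0.3329, 0.2963]
tcp_rot: [0.825, 0.566, 0.0, 0.001]
contact_force: [-2.1, 1.7, 11.0]
opening: 0.151
```

The button is at its stop: z stalls at 0.2963 with 11 N. Now I'll lift and return.

```bash
python3 -m jog '[{"grip":1,"x":0,"y":0,"z":-10,"rx":0,"ry":0,"rz":0},{"grip":1,"x":0,"y":0,"z":-15,"rx":0,"ry":0,"rz":0},{"grip":1,"x":0,"y":0,"z":-15,"rx":0,"ry":0,"rz":0},{"grip":1,"x":0,"y":0,"z":-15,"rx":0,"ry":0,"rz":0},{"grip":1,"x":0,"y":0,"z":0,"rx":0,"ry":0,"rz":0}]'
python3 - <<'E'
from h import *
go((.4654,-.0566,.34))
E
```

```text
time: 8.15
eef_pos: [0.6119, -0.3332, 0.3534]
tcp_rot: [0.825, 0.565, 0.001, 0.003]
contact_force: [1.4, -0.6, 0.3]
opening: 0.152
t 8.15 pos [ 0.6119 -0.3332  0.3534] yaw 68.87 shift mm [ 205.2 -236.4   11.3] rotvec deg [0.41 0.12 0.  ] F [ 1.4 -0.6  0.3] open 0.152
```

```bash
python3 -m jog '[{"grip":1,"x":25,"y":-29,"z":0,"rx":0,"ry":0,"rz":0},{"grip":1,"x":25,"y":-29,"z":0,"rx":0,"ry":0,"rz":0},{"grip":1,"x":25,"y":-29,"z":0,"rx":0,"ry":0,"rz":0},{"grip":1,"x":25,"y":-29,"z":0,"rx":0,"ry":0,"rz":0},{"grip":1,"x":25,"y":-29,"z":0,"rx":0,"ry":0,"rz":0},{"grip":1,"x":25,"y":-29,"z":0,"rx":0,"ry":0,"rz":0},{"grip":1,"x":25,"y":-29,"z":0,"rx":0,"ry":0,"rz":0},{"grip":1,"x":25,"y":-29,"z":0,"rx":0,"ry":0,"rz":0}]'
python3 -m jog '[{"grip":1,"x":5,"y":-4,"z":5,"rx":0,"ry":0,"rz":0},{"grip":1,"x":0,"y":0,"z":5,"rx":0,"ry":0,"rz":0},{"grip":1,"x":0,"y":0,"z":0,"rx":0,"ry":0,"rz":0},{"grip":1,"x":0,"y":0,"z":0,"rx":0,"ry":0,"rz":0},{"grip":1,"x":0,"y":0,"z":0,"rx":0,"ry":0,"rz":0}]'
python3 - <<'E'
from h import *
go((.4654,-.0566,.31))
grab("j",{"scene":[(205,130,60,75)]})
go((.4654,-.0566,.31))
E
```

```text
time: 8.82
eef_pos: [0.4655, -0.0611, 0.348]
tcp_rot: [0.825, 0.565, 0.0, -0.0]
contact_force: [0.1, 2.1, -0.2]
opening: 0.149
time: 9.23
eef_pos: [0.4656, -0.0575, 0.3384]
tcp_rot: [0.825, 0.565, -0.0, 0.0]
contact_force: [0.1, -0.2, -0.7]
opening: 0.149
t 9.23 pos [ 0.4656 -0.0575  0.3384] yaw 68.79 shift mm [ 0.8 -0.5 28.4] rotvec deg [0.01 0.01 0.  ] F [ 0.1 -0.2 -0.7] open 0.149
t 9.28 pos [ 0.4656 -0.0575  0.3384] yaw 68.78 shift mm [ 0.8 -0.5 28.4] rotvec deg [0.02 0.01 0.  ] F [ 0.4 -0.3 -0.7] open 0.151
```

View pics/j_scene.png

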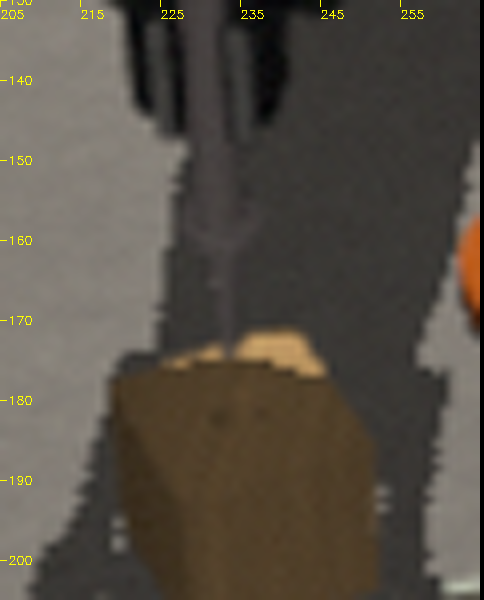

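```bash
python3 - <<'E'
from h import *
print(onz("scene",(233.1,173.9),.0836).round(4))
E
python3 -m jog '[{"grip":1,"x":1,"y":-0.5,"z":12,"rx":0,"ry":0,"rz":0},{"grip":1,"x":0,"y":0,"z":12,"rx":0,"ry":0,"rz":0},{"grip":1,"x":0,"y":0,"z":12,"rx":0,"ry":0,"rz":0},{"grip":1,"x":0,"y":0,"z":0,"rx":0,"ry":0,"rz":0},{"grip":1,"x":0,"y":0,"z":0,"rx":0,"ry":0,"rz":0}]'
```

```text
[ 0.4639 -0.0582  0.0836]
time: 9.7
eef_pos: [0.465, -0.0559, 0.3018]
tcp_rot: [0.825, 0.565, -0.0, -0.001]
contact_force: [0.2, -0.6, -0.9]
opening: 0.147
```

Tip is now inside the hole at 47 mm with no contact. I'll continue down to the collar.

```bash
python3 -m jog '[{"grip":1,"x":0,"y":0,"z":10,"rx":0,"ry":0,"rz":0},{"grip":1,"x":0,"y":0,"z":10,"rx":0,"ry":0,"rz":0},{"grip":1,"x":0,"y":0,"z":9,"rx":0,"ry":0,"rz":0},{"grip":1,"x":0,"y":0,"z":0,"rx":0,"ry":0,"rz":0},{"grip":1,"x":0,"y":0,"z":0,"rx":0,"ry":0,"rz":0}]'
python3 - <<'E'
from h import *
grab("k",{"scene":[(205,130,60,75)]})
go((.4654,-.0566,.27))
E
```

```text
time: 10.12
eef_pos: [0.4646, -0.0553, 0.2724]
tcp_rot: [0.825, 0.565, -0.001, -0.001]
contact_force: [1.1, 0.2, -0.5]
opening: 0.149
t 10.17 pos [ 0.4648 -0.0553  0.273 ] yaw 68.86 shift mm [-1.   1.1  3. ] rotvec deg [-0.06 -0.    0.  ] F [ 0.4  0.2 -0.6] open 0.153
```

View pics/k_scene.png

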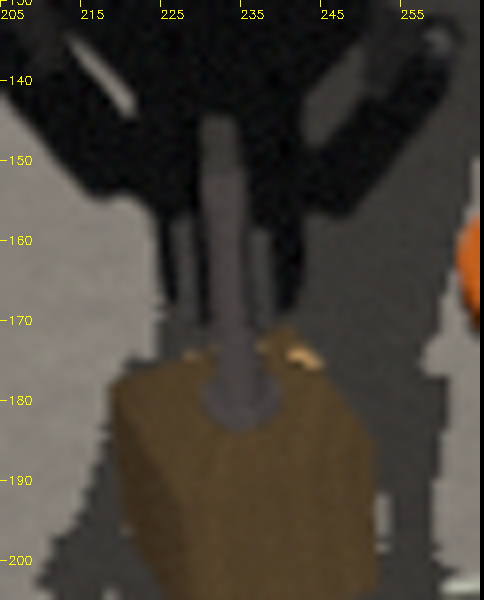

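```bash
python3 -m jog '[{"grip":1,"x":-1,"y":1,"z":2.5,"rx":0,"ry":0,"rz":0},{"grip":1,"x":0,"y":0,"z":0,"rx":0,"ry":0,"rz":0},{"grip":1,"x":0,"y":0,"z":0,"rx":0,"ry":0,"rz":0},{"grip":0.6,"x":0,"y":0,"z":0,"rx":0,"ry":0,"rz":0},{"grip":0.5,"x":0,"y":0,"z":0,"rx":0,"ry":0,"rz":0},{"grip":0.2,"x":0,"y":0,"z":0,"rx":0,"ry":0,"rz":0},{"grip":0,"x":0,"y":0,"z":0,"rx":0,"ry":0,"rz":0},{"grip":0,"x":0,"y":0,"z":0,"rx":0,"ry":0,"rz":0}]'
python3 -m jog '[{"grip":0,"x":0,"y":0,"z":-20,"rx":0,"ry":0,"rz":0},{"grip":0,"x":0,"y":0,"z":-30,"rx":0,"ry":0,"rz":0},{"grip":0,"x":0,"y":0,"z":-30,"rx":0,"ry":0,"rz":0},{"grip":0,"x":0,"y":0,"z":-10,"rx":0,"ry":0,"rz":0}]'
python3 - <<'E'
from h import *
grab("l",{"scene":[(205,110,60,75)]})
go((.474,.25,.36),54.5)
E
```

```text
time: 10.83
eef_pos: [0.4654, -0.0566, 0.2709]
tcp_rot: [0.825, 0.566, 0.0, 0.0]
contact_force: [-0.0, -0.2, -0.4]
opening: 0.851
time: 11.17
eef_pos: [0.4664, -0.0569, 0.3655]
tcp_rot: [0.825, 0.565, 0.002, 0.003]
contact_force: [0.7, -0.8, 1.4]
opening: 0.999
t 11.22 pos [ 0.4666 -0.0569  0.366 ] yaw 68.88 shift mm [ 289.  -103.7    5.1] rotvec deg [ 0.53 -0.09 14.38] F [1.5 0.7 0.5] open 0.993
```

View pics/l_scene.png

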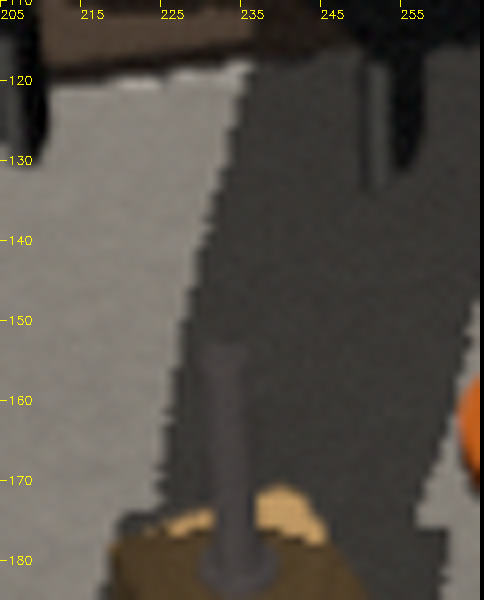

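The stylus hangs home again, with its top at (232,153) as before. On to the clip.

```bash
python3 -m jog '[{"grip":0,"x":36,"y":-13,"z":0,"rx":0,"ry":0,"rz":0},{"grip":0,"x":36,"y":-13,"z":0,"rx":0,"ry":0,"rz":0},{"grip":0,"x":36,"y":-13,"z":0,"rx":0,"ry":0,"rz":0},{"grip":0,"x":36,"y":-13,"z":0,"rx":0,"ry":0,"rz":0},{"grip":0,"x":36,"y":-13,"z":0,"rx":0,"ry":0,"rz":0},{"grip":0,"x":36,"y":-13,"z":0,"rx":0,"ry":0,"rz":0},{"grip":0,"x":36,"y":-13,"z":0,"rx":0,"ry":0,"rz":0},{"grip":0,"x":36,"y":-13,"z":0,"rx":0,"ry":0,"rz":0}]'
python3 -m jog '[{"grip":0,"x":0,"y":0,"z":0,"rx":0,"ry":0,"rz":5},{"grip":0,"x":0,"y":0,"z":0,"rx":0,"ry":0,"rz":5},{"grip":0,"x":0,"y":0,"z":0,"rx":0,"ry":0,"rz":4.4},{"grip":0,"x":0,"y":0,"z":0,"rx":0,"ry":0,"rz":0},{"grip":0,"x":0,"y":0,"z":0,"rx":0,"ry":0,"rz":0},{"grip":0,"x":0,"y":0,"z":0,"rx":0,"ry":0,"rz":0}]'
python3 - <<'E'
from h import *
grab("m",{"scene":[(320,90,75,105)]},7)
go((.474,.25,.30),54.5)
E
```

```text
time: 11.88
eef_pos: [0.4714, 0.2514, 0.3589]
tcp_rot: [0.825, 0.566, -0.001, -0.0]
contact_force: [1.5, -1.0, -0.4]
opening: 1.003
time: 12.38
eef_pos: [0.472, 0.2493, 0.3597]
tcp_rot: [0.889, 0.458, -0.001, -0.0]
contact_force: [0.5, 0.7, -0.3]
opening: 1.001
t 12.43 pos [0.4721 0.2493 0.36  ] yaw 54.52 shift mm [ 1.7  1.2 60. ] rotvec deg [-0.04  0.04  0.02] F [0.4 0.4 0.1] open 0.997
```

View pics/m_scene.png

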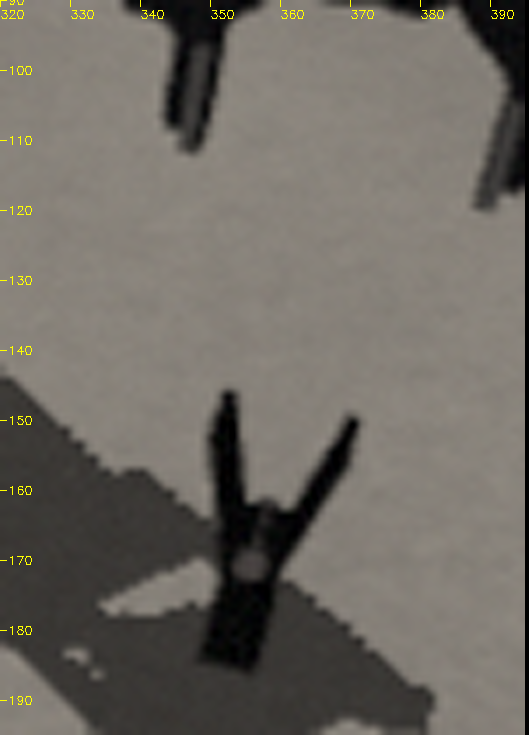

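```bash
python3 -m jog '[{"grip":0,"x":1.5,"y":1,"z":20,"rx":0,"ry":0,"rz":0},{"grip":0,"x":0,"y":0,"z":20,"rx":0,"ry":0,"rz":0},{"grip":0,"x":0,"y":0,"z":20,"rx":0,"ry":0,"rz":0},{"grip":0,"x":0,"y":0,"z":20,"rx":0,"ry":0,"rz":0},{"grip":0,"x":0,"y":0,"z":18,"rx":0,"ry":0,"rz":0},{"grip":0,"x":0,"y":0,"z":16,"rx":0,"ry":0,"rz":0},{"grip":0,"x":0,"y":0,"z":0,"rx":0,"ry":0,"rz":0},{"grip":0,"x":0,"y":0,"z":0,"rx":0,"ry":0,"rz":0}]' 20
python3 - <<'E'
from h import *
grab("n",{"scene":[(320,105,75,90)]},7)
go((.474,.25,.245),54.5)
E
```

```text
time: 13.1
eef_pos: [0.4736, 0.2499, 0.2459]
tcp_rot: [0.889, 0.458, -0.001, -0.0]
contact_force: [0.0, -1.9, -0.1]
opening: 0.999
t 13.15 pos [0.4742 0.2501 0.2472] yaw 54.47 shift mm [-0.1 -0.1  2.2] rotvec deg [ 0.01 -0.02 -0.03] F [0.3 0.2 1. ] open 1.0
```

View pics/n_scene.png

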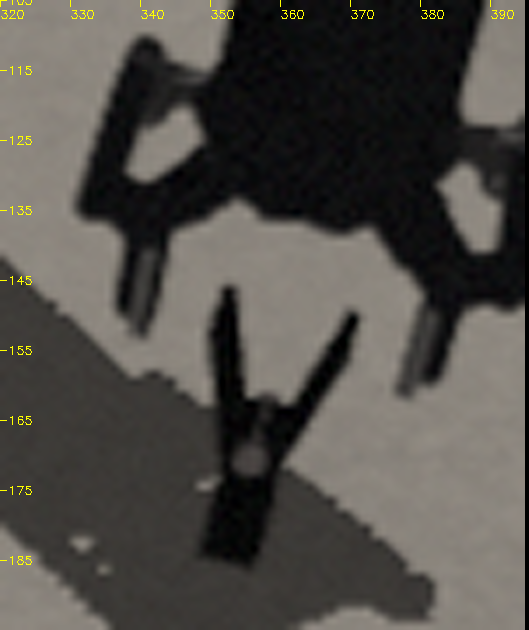

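```bash
python3 -m jog '[{"grip":0.4,"x":0,"y":0,"z":0,"rx":0,"ry":0,"rz":0},{"grip":0.4,"x":0,"y":0,"z":0,"rx":0,"ry":0,"rz":0},{"grip":0.4,"x":0,"y":0,"z":0,"rx":0,"ry":0,"rz":0},{"grip":0.45,"x":0,"y":0,"z":0,"rx":0,"ry":0,"rz":0},{"grip":0.45,"x":0,"y":0,"z":0,"rx":0,"ry":0,"rz":0}]' 30
python3 - <<'E'
from h import *
grab("o",{"scene":[(320,105,75,90)]},7)
go((.474,.25,.245),54.5)
E
```

```text
time: 13.57
eef_pos: [0.4744, 0.2504, 0.2481]
tcp_rot: [0.889, 0.458, 0.001, 0.0]
contact_force: [-0.4, -1.4, 4.8]
opening: 0.551
t 13.62 pos [0.4744 0.2504 0.2481] yaw 54.48 shift mm [-0.5 -0.1  3.1] rotvec deg [ 0.08 -0.1  -0.02] F [-0.7 -0.1  5.2] open 0.551
```

View pics/o_scene.png

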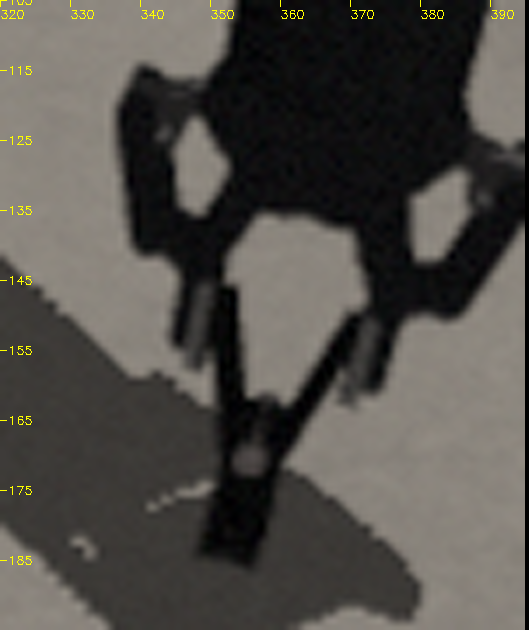

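```bash
python3 -m jog '[{"grip":0.5,"x":0,"y":0,"z":-1,"rx":0,"ry":0,"rz":0},{"grip":0.55,"x":0,"y":0,"z":-1,"rx":0,"ry":0,"rz":0},{"grip":0.6,"x":0,"y":0,"z":-0.5,"rx":0,"ry":0,"rz":0},{"grip":0.65,"x":0,"y":0,"z":-0.5,"rx":0,"ry":0,"rz":0},{"grip":0.65,"x":0,"y":0,"z":0,"rx":0,"ry":0,"rz":0}]' 30
python3 - <<'E'
from h import *
grab("p",{"scene":[(320,105,75,90)]},7)
go((.474,.25,.245),54.5)
E
```

```text
time: 14.03
eef_pos: [0.4742, 0.2502, 0.2505]
tcp_rot: [0.889, 0.458, 0.0, 0.0]
contact_force: [-0.5, -1.2, 5.8]
opening: 0.353
t 14.08 pos [0.4742 0.2502 0.2506] yaw 54.49 shift mm [-0.3 -0.1  5.6] rotvec deg [ 0.06 -0.01 -0.01] F [-0.5 -0.7  6.4] open 0.348
```

View pics/p_scene.png

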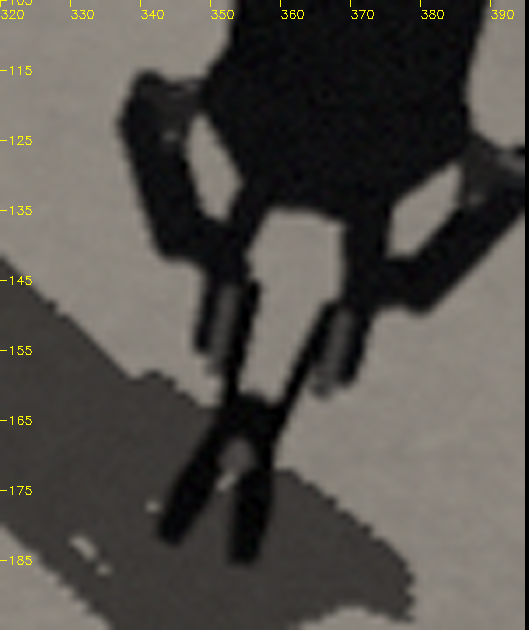

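Jaws are opening symmetrically in the hand, so I'll squeeze to the stop.

```bash
python3 -m jog '[{"grip":0.7,"x":0,"y":0,"z":-0.5,"rx":0,"ry":0,"rz":0},{"grip":0.75,"x":0,"y":0,"z":0,"rx":0,"ry":0,"rz":0},{"grip":0.85,"x":0,"y":0,"z":0,"rx":0,"ry":0,"rz":0},{"grip":1,"x":0,"y":0,"z":0,"rx":0,"ry":0,"rz":0},{"grip":1,"x":0,"y":0,"z":0,"rx":0,"ry":0,"rz":0},{"grip":1,"x":0,"y":0,"z":0,"rx":0,"ry":0,"rz":0}]' 30
python3 - <<'E'
from h import *
grab("q",{"scene":[(320,105,75,90)]},7)
go((.474,.25,.245),54.5)
E
```

```text
time: 14.58
eef_pos: [0.4742, 0.25, 0.2516]
tcp_rot: [0.889, 0.458, -0.0, 0.001]
contact_force: [-1.5, -3.1, 9.2]
opening: 0.272
t 14.63 pos [0.4742 0.25   0.2516] yaw 54.52 shift mm [-0.1 -0.2  6.6] rotvec deg [0.05 0.09 0.02] F [-2.3 -3.1  9.7] open 0.266
```

View pics/q_scene.png

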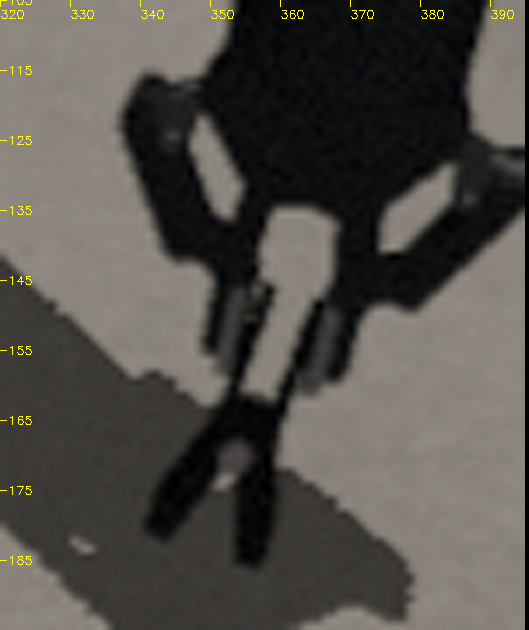

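```bash
python3 -m jog '[{"grip":1,"x":0,"y":0,"z":-10,"rx":0,"ry":0,"rz":0},{"grip":1,"x":0,"y":0,"z":-20,"rx":0,"ry":0,"rz":0},{"grip":1,"x":0,"y":0,"z":-28,"rx":0,"ry":0,"rz":0},{"grip":1,"x":0,"y":0,"z":-28,"rx":0,"ry":0,"rz":0},{"grip":1,"x":0,"y":0,"z":-28,"rx":0,"ry":0,"rz":0},{"grip":1,"x":0,"y":0,"z":-28,"rx":0,"ry":0,"rz":0},{"grip":1,"x":0,"y":0,"z":-28,"rx":0,"ry":0,"rz":0},{"grip":1,"x":0,"y":0,"z":-20,"rx":0,"ry":0,"rz":0}]'
python3 -m jog '[{"grip":1,"x":0,"y":0,"z":0,"rx":0,"ry":0,"rz":6},{"grip":1,"x":0,"y":0,"z":0,"rx":0,"ry":0,"rz":7},{"grip":1,"x":0,"y":0,"z":0,"rx":0,"ry":0,"rz":7},{"grip":1,"x":0,"y":0,"z":0,"rx":0,"ry":0,"rz":7},{"grip":1,"x":0,"y":0,"z":0,"rx":0,"ry":0,"rz":7},{"grip":1,"x":0,"y":0,"z":0,"rx":0,"ry":0,"rz":7},{"grip":1,"x":0,"y":0,"z":0,"rx":0,"ry":0,"rz":7},{"grip":1,"x":0,"y":0,"z":0,"rx":0,"ry":0,"rz":6.5}]'
python3 - <<'E'
from h import *
f=read_camera("scene")["frame"][:,:,::-1]; cv2.imwrite("pics/r.png",cv2.resize(f,(800,600)))
go((.637,.01,.44),-.6); print(get_state()["qpos"])
E
```

```text
time: 15.3
eef_pos: [0.4736, 0.2503, 0.4425]
tcp_rot: [0.889, 0.458, 0.001, -0.0]
contact_force: [0.4, 0.0, -0.4]
opening: 0.248
time: 15.97
eef_pos: [0.4735, 0.2502, 0.4392]
tcp_rot: [1.0, -0.003, -0.001, 0.0]
contact_force: [0.2, 0.7, -0.7]
opening: 0.249
t 16.02 pos [0.4735 0.2502 0.4392] yaw -0.55 shift mm [165.8 238.6  -1.1] rotvec deg [0.02 0.11 0.05] F [-0.3 -0.7 -1.2] open 0.253
[ 2.96504633e-01 -4.89772135e-02  1.88084391e+00  3.20192575e-04
  1.31164608e+00  3.06076321e-01]
```

View pics/r.png

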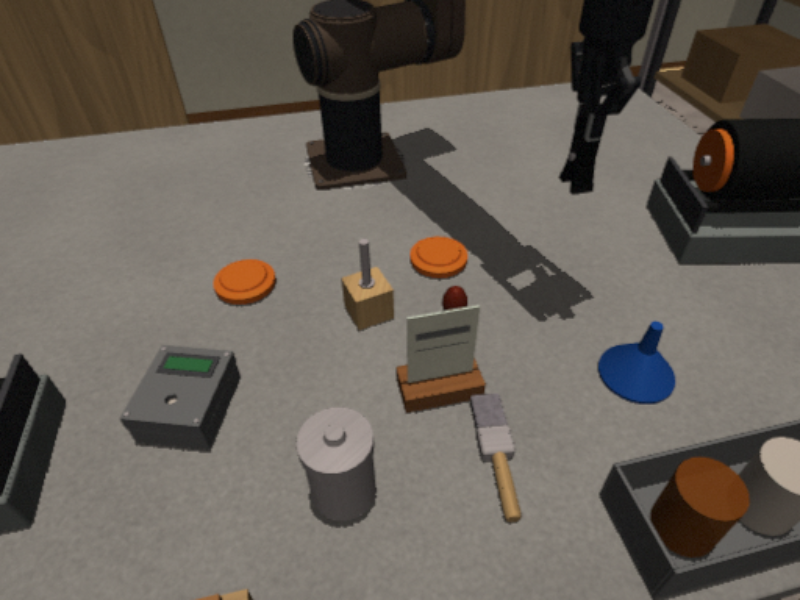

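The clip is held gaping at (580,180), and the other objects are unmoved. I'll carry it over the card.

```bash
python3 -m jog '[{"grip":1,"x":15,"y":22,"z":0,"rx":0,"ry":0,"rz":0},{"grip":1,"x":22,"y":31,"z":0,"rx":0,"ry":0,"rz":0},{"grip":1,"x":22,"y":31,"z":0,"rx":0,"ry":0,"rz":0},{"grip":1,"x":22,"y":31,"z":0,"rx":0,"ry":0,"rz":0},{"grip":1,"x":22,"y":31,"z":0,"rx":0,"ry":0,"rz":0},{"grip":1,"x":22,"y":31,"z":0,"rx":0,"ry":0,"rz":0},{"grip":1,"x":22,"y":31,"z":0,"rx":0,"ry":0,"rz":0},{"grip":1,"x":18,"y":30,"z":0,"rx":0,"ry":0,"rz":0}]'
python3 -m jog '[{"grip":1,"x":0,"y":0,"z":0,"rx":0,"ry":0,"rz":0},{"grip":1,"x":0,"y":0,"z":0,"rx":0,"ry":0,"rz":0},{"grip":1,"x":0,"y":0,"z":0,"rx":0,"ry":0,"rz":0}]'
python3 - <<'E'
from h import *
grab("s",{"top":[(200,110,75,60)],"scene":[(250,130,70,80)]},7)
go((.637,.01,.3866),-.6)
E
```

```text
time: 16.68
eef_pos: [0.6396, 0.0103, 0.4392]
tcp_rot: [1.0, 0.001, -0.001, -0.0]
contact_force: [0.6, 1.0, -0.6]
opening: 0.245
time: 16.93
eef_pos: [0.6385, 0.0122, 0.4392]
tcp_rot: [1.0, 0.0, -0.001, -0.0]
contact_force: [0.4, 1.1, -1.2]
opening: 0.249
t 17.03 pos [0.6382 0.0132 0.4399] yaw 0.09 shift mm [-1.1  3.3 53.3] rotvec deg [-0.03  0.05  0.69] F [ 0.1  0.3 -0.3] open 0.25
```

View pics/s_scene.png

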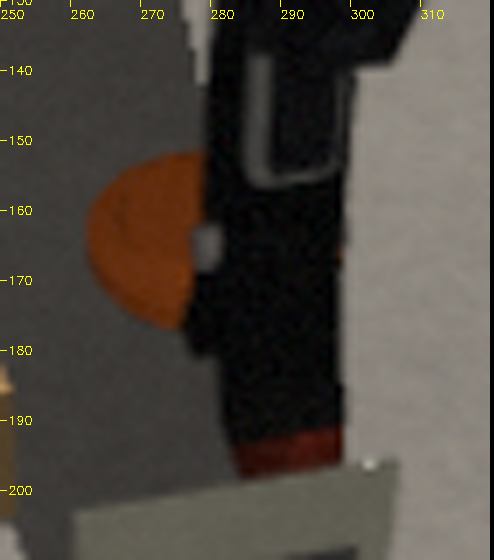

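View pics/s_top.png

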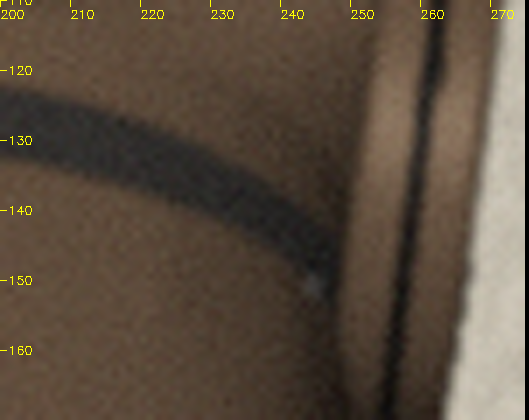

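```bash
cat > fit.py <<'E'
from h import *
from scipy.optimize import least_squares
M={"fl":(.0221,-.015,-.046),"fr":(.0221,.015,-.046),"bl":(-.0221,-.015,-.046),"pin":(0,-.016,0)}
def fit(obs,x0):
    f=lambda p:np.concatenate([proj("scene",np.array(p)+M[k])-v for k,v in obs.items()])
    r=least_squares(f,x0); print("fit",r.x.round(4),"res",r.fun.round(1)); 
    for k in M: print(k,proj("scene",np.array(x0)+M[k]).round(1))
    return r.x
E
python3 - <<'E'
from fit import *
fit({"fl":(283.8,193.1),"fr":(298.5,190.9),"bl":(276.6,179.5),"pin":(279.2,164.8)},[.638,.0132,.2368])
E
```

```text
fit [0.6276 0.0187 0.2258] res [-0.9  0.5  0.5 -0.1 -0.3 -1.8  0.6  1.2]
fl [281.8 193.6]
fr [298.3 190.8]
bl [275.1 177.3]
pin [278.6 165.3]
```

```bash
python3 -m jog '[{"grip":1,"x":-1,"y":4,"z":0,"rx":0,"ry":0,"rz":0.5},{"grip":1,"x":0,"y":0,"z":8,"rx":0,"ry":0,"rz":0},{"grip":1,"x":0,"y":0,"z":10,"rx":0,"ry":0,"rz":0},{"grip":1,"x":0,"y":0,"z":8,"rx":0,"ry":0,"rz":0},{"grip":1,"x":0,"y":0,"z":4,"rx":0,"ry":0,"rz":0},{"grip":1,"x":0,"y":0,"z":0,"rx":0,"ry":0,"rz":0},{"grip":1,"x":0,"y":0,"z":0,"rx":0,"ry":0,"rz":0},{"grip":1,"x":0,"y":0,"z":0,"rx":0,"ry":0,"rz":0}]'
python3 - <<'E'
from fit import *
grab("u",{"scene":[(250,140,70,75)]},8)
go((.637,.0093,.387),-.6)
p=get_state()["eef_pos"]; h=p-[0,0,.2032]
for k in M: print(k,proj("scene",h+M[k]).round(1))
E
```

```text
time: 17.7
eef_pos: [0.6379, 0.0081, 0.4105]
tcp_rot: [1.0, -0.005, 0.0, 0.0]
contact_force: [-0.1, -0.1, -0.5]
opening: 0.248
t 17.75 pos [0.6379 0.0081 0.4108] yaw -0.53 shift mm [-0.9 -1.2 23.8] rotvec deg [ 0.01 -0.06  0.07] F [-0.3  0.5 -0.9] open 0.248
fl [278.4 205.8]
fr [294.4 202.9]
bl [272.1 189.4]
pin [275.2 178.7]
```

View pics/u_scene.png

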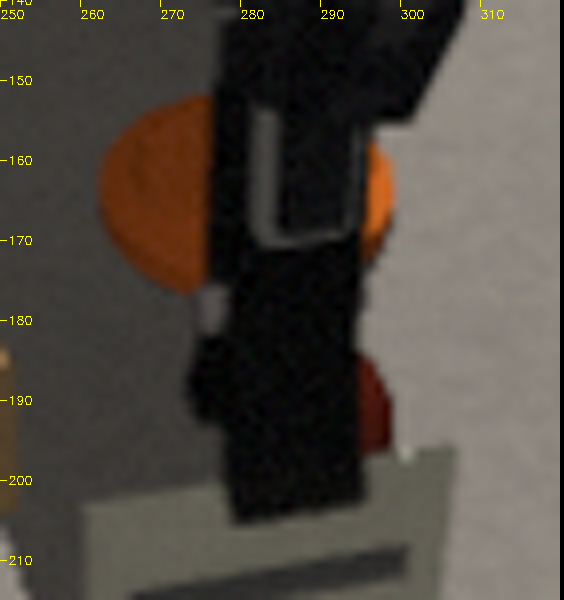

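The clip matches the model within 1 px and is centred on the card. I'll lower the last 24 mm.

```bash
python3 -m jog '[{"grip":1,"x":-1,"y":-0.5,"z":4,"rx":0,"ry":0,"rz":0},{"grip":1,"x":0,"y":0,"z":5,"rx":0,"ry":0,"rz":0},{"grip":1,"x":0,"y":0,"z":5,"rx":0,"ry":0,"rz":0},{"grip":1,"x":0,"y":0,"z":5,"rx":0,"ry":0,"rz":0},{"grip":1,"x":0,"y":0,"z":4,"rx":0,"ry":0,"rz":0},{"grip":1,"x":0,"y":0,"z":1,"rx":0,"ry":0,"rz":0},{"grip":1,"x":0,"y":0,"z":0,"rx":0,"ry":0,"rz":0},{"grip":1,"x":0,"y":0,"z":0,"rx":0,"ry":0,"rz":0}]'
python3 -m jog '[{"grip":1,"x":0,"y":0,"z":0,"rx":0,"ry":0,"rz":0},{"grip":1,"x":0,"y":0,"z":0,"rx":0,"ry":0,"rz":0}]'
python3 - <<'E'
from fit import *
grab("v",{"scene":[(250,150,70,75)]},8)
f=read_camera("scene")["frame"][:,:,::-1]; cv2.imwrite("pics/v_full.png",cv2.resize(f,(800,600)))
go((.637,.0093,.387),-.6)
p=get_state()["eef_pos"]; h=p-[0,0,.2032]
for k in M: print(k,proj("scene",h+M[k]).round(1))
E
```

```text
time: 18.42
eef_pos: [0.6368, 0.0086, 0.3862]
tcp_rot: [1.0, -0.005, -0.0, 0.0]
contact_force: [0.1, -0.9, -0.8]
opening: 0.251
time: 18.58
eef_pos: [0.6368, 0.0086, 0.3867]
tcp_rot: [1.0, -0.005, 0.0, 0.0]
contact_force: [-0.1, 0.4, -1.0]
opening: 0.247
t 18.68 pos [0.6368 0.0086 0.3866] yaw -0.53 shift mm [ 0.2 -0.7 -0.4] rotvec deg [ 0.   -0.03  0.07] F [-0.1 -0.  -0.6] open 0.247
fl [278.2 214.5]
fr [293.8 211.6]
bl [272.  198.1]
pin [275.  188.4]
```

View pics/v_scene.png

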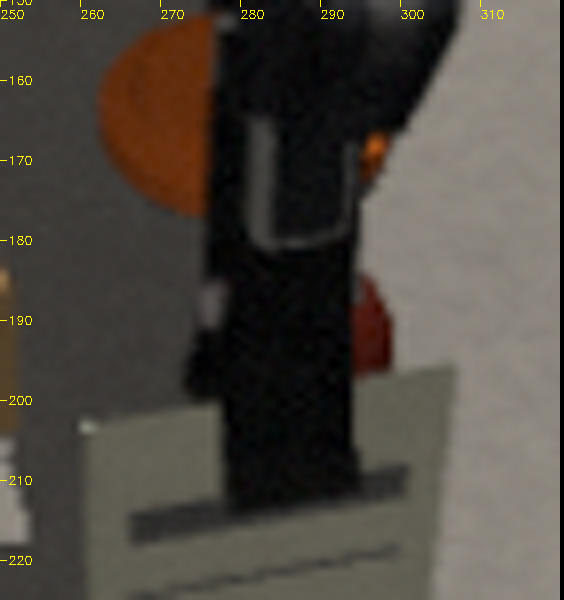

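View pics/v_full.png

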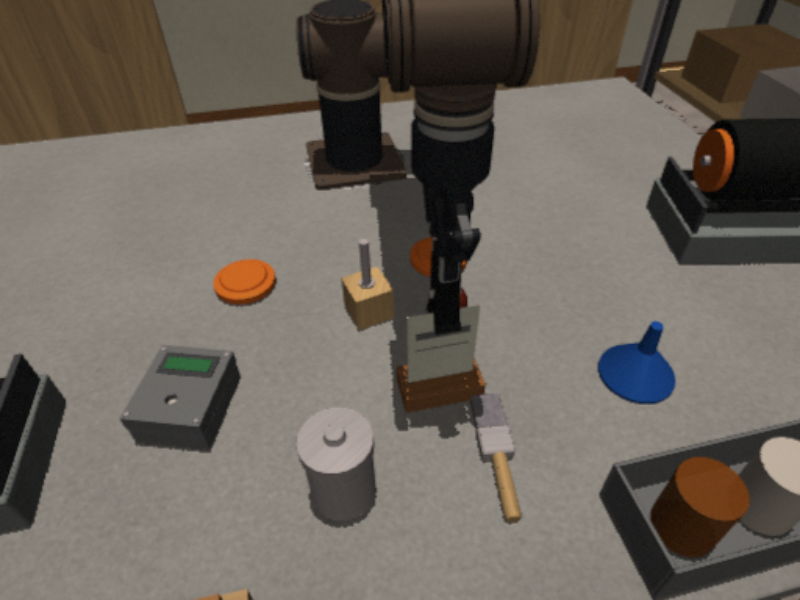

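```bash
python3 - <<'E'
from h import *
print(sign_off()); s=get_state(); print(s["time"],s["eef_pos"].round(4),s["opening"],s["contact_force"].round(1))
E
```

```text
the job is handed in; nothing more can be done
None
the job is handed in; nothing more can be done
```

I did all three steps in the order asked and handed the job in at about 18.7 s of the 61 s allowed.

- **Reset button:** I pressed it down with the stylus until it stopped moving. The travel from first contact was about 5 mm, and the force at the stop was 11 N against the 4.5 N needed.
- **Stylus:** it hangs upright in its block and I let go of it. In the picture its top is at the same pixel as at the start.
- **Clip:** it is squeezed until it stopped closing, with the fingers at 0.25 opening (about 21 mm, against the stated 23 mm). I am holding it over the middle of the card's top edge, square to it within about 1° and within about 1 mm of the card's plane and middle.
- **Clip height:** the jaw tips are about 15 mm below the edge by the arm's own readings and about 16 mm by the images. There is no contact force, and about 7 mm clearance on each side at the edge.

**What I couldn't check:** the arm hid the top camera's view of the card at the end. The final position therefore rests on the scene camera, which agreed with the predicted clip within 1 px, and on the arm's readings. The jaw behind the card was mostly hidden by it, so I inferred its position from the front jaw and the hinge pin. The camera heights read 1–2 mm high throughout, and I allowed for that.

The other objects look unmoved in the last picture. Lid b and the egg are partly hidden in it, and nothing passed near them.

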